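# Load the red-capped buffer bottle into the calibration dock

### The job

Get the calibration dock ready for the pH meter: pick up the small red-capped buffer bottle and set it down gently, upright, in the dock's square nest, so that its base sits flat on the nest floor and holds the hinged presence-switch lever fully down. Let go of it, and leave the blue-capped bottle standing where it is.

Things in the scene. Friction and masses are not known exactly. Their poses are not given: they have to be found in the camera images.
- red_bottle: bottle to load: round white bottle, RED screw cap, loose, upright on the bench, 0.11 to 0.2 kg. Body 45 mm diameter, straight to about 65 mm, shoulder at 74 mm; cap 30 mm diameter from 74 to 92 mm (top). Flat base. Origin: centre of the base; z up. Grip the body or the cap from above.
- blue_bottle: bystander: the same bottle with a BLUE screw cap; origin the centre of its base. It is loose and must stay standing where it is. The two bottles may stand in each other's place.
- dock_nest (a point): centre of the nest floor of the fixed dock, a white plate 124 x 104 mm; floor 16 mm above the bench. Nest 64 x 64 mm inside, between blue walls 15 mm high, flared outward at the top. z up; +x to the dock's rear (away from the robot, turned up to 30 deg), where a black switch housing 18 x 34 x 14 mm stands 48 to 66 mm from here. Red roller 9 mm to +x, at rest its top 12 mm above the floor.
- dock_lever (a joint): angle (rad) of the sprung steel switch lever, 40 mm long, hinged at the housing, with a red roller 8 mm across and 10 mm wide at its tip in the nest. 0 = at rest, raised; grows as it is pressed down; about 0.3 with a bottle flat on the nest floor (roller level with the floor), stop at 0.40. About 0.25 N holds it down: the bottle's own weight is enough.
Things that resemble listed ones, but are neither listed nor needed, are in the scene too. Leave any pink or purple look-alike of the red_bottle alone.

How it is judged (in metres and radians):
At the end, for the whole second after the job is handed in: The red-capped bottle stands still and upright (within 0.1 rad) in the nest, its base within 3 mm of the nest floor's height and its centre within 17 mm of the nest's centre, and the lever is held down past 0.25 rad; the blue-capped bottle stands upright within 30 mm of its starting place (value of joint dock_lever above 0.25 rad and horizontal distance between red_bottle and dock_nest below 0.017 m and z of red_bottle in the frame of dock_nest between -0.003 and 0.003 m and angle between red_bottle's own z axis and vertical below 0.1 rad and linear speed of red_bottle below 0.02 m/s and distance of blue_bottle from where it was at the start of the episode below 0.03 m and angle between blue_bottle's own z axis and vertical below 0.15 rad); the robot touches nothing.
It fails at once if the blue-capped bottle is moved more than 30 mm or tipped over (distance of blue_bottle from where it was at the start of the episode above 0.03 m or angle between blue_bottle's own z axis and vertical above 0.5 rad).
It fails at once if the red-capped bottle is dropped or thrown (it falls faster than 0.8 m/s, a drop of more than about 3 cm, with no finger on it) (linear speed of red_bottle above 0.8 m/s and contact force between the fingers and red_bottle below 0.1 N).
It also fails if it takes over 32 s, if anything falls off the work surface, if the arm or the gripper's body presses on something with over 40 N, if the wrist force passes 120 N, or if a joint passes its speed limit or range.

### The arm

A 6-joint arm with a two-finger parallel gripper is mounted at the origin on a cart in front of the work surface, level with it; the furniture and walls round the work are solid. World frame = base frame: x ahead of the robot, y to its left, z up, the work surface at z = 0. Lengths are in m, angles in degrees, forces in N, time in s.
With the tool pointing down it reaches from about 0.25 to 0.725 m from the base axis. Payload 9.7 kg.
Tool frame: the origin (TCP) lies midway between the tips of the shut fingers; the grasp point (between the pads) lies 19 mm behind it; z points along the fingers, x is the direction in which the jaws open and shut, and the axes are right-handed (so a half turn about z gives the same grasp; the last joint's range is limited). The gripper opens to 85 mm and grips with 20 to 120 N. Pads are 22 mm wide; open, the fingers measure 114 mm over their backs; the gripper's body (76 mm by 85 mm) begins 54 mm behind the grasp point. The pads swing forward as they close: fully open they stand 13 mm farther back than shut.
Start: joints at [-68.755, 4.979, 10.078, 95.1, 0, 90], TCP at [0.199, -0.513, 0.231] pointing down, gripper open.
Joint ranges: [-179.16, 179.16], [-48.56, 103.87], [-65.8, 70.77], [-126.05, 130.52], [-82.76, 87.17], [-180, 180]. Speed limits (degrees/s): [127.2, 127.2, 147.25, 180, 180, 180].

### API

Orientations are given as [roll, pitch, yaw] about the fixed x, y, z axes, in that order (R = Rz(yaw) Ry(pitch) Rx(roll)).
In Python, from workcell import bot, optics gives the robot as it stands.
- The arm moves only by the shell command python3 -m creep 'ROWS' [FORCE]. ROWS is JSON, a list of rows, each a list of 7 numbers: the shift along the tool's x, y, z in m, then the turn, a rotation vector about the tool's x, y, z in rad, then the opening, from 0 (shut) to 1 (fully open). A call has 1 to 8 rows; each row is the pose to reach, as a shift and turn from the pose commanded when the call began, along the tool's axes at that moment; what a row does not reach only later rows make up. A row lasts 1/10 s, in which the tool goes at most 50 mm and 8.59 degrees, less where a joint would pass 70% of its speed; a pose out of reach is approached as far as the arm can. A call with a gripper value outside its range is refused whole. The fingers move at their own pace and stop on an object; FORCE is the grip in N (left out, the last holds). Time passes only in rows, so rows that repeat a pose let the fingers close. It gives the time, the measured TCP pose, the force and the opening at its end, in the units of the state.
- bot.get_obs(): the state, without advancing time (a new reading comes with each control period).
- optics.camera(name): name is "scene" or "top" or "wrist"; returns the picture (480x640x3 uint8, red, green, blue); there is no depth.
- optics.camera_params(name): a dict with "camera_matrix" (3x3 intrinsics, pixels), "D" ([k1, k2, p1, p2, k3] as OpenCV has them; the pictures are not rectified), "R" (3x3) and "t" (3): a world point X has camera coordinates R X + t; the wrist camera has in their place "mount" (4x4, takes a point from camera to tool coordinates, whose origin is the TCP and whose axes are the tool frame's). Camera axes: x right, y down, z forward; pixel columns grow to the right and rows downward; lengths in m; the calibration is good to about 2 mm. A picture is of the moment at which its call begins: read the wrist's pose just before it. camera_params takes no time and is no camera call.
- bot.job_done(): hands the job in, once; it reports no verdict.
The state is a dict: "time": time; "q": joint angles; "qd": joint speeds; "joint_efforts": joint torques, N m; "ee_pos": TCP position; "tcp_rot": TCP orientation; "wrist_force": force on the tool from outside, world axes, zero at the start; "torque": the same for the moment, N m; "opening": finger opening in m.
Only numpy, scipy, OpenCV 4.12 (cv2) and the standard library are available. Lean on these libraries where they do the work, as an engineer would, in place of code of your own. Each camera call takes 0.05 s, during which the arm holds its last target.

## Working session

There is one attempt and no reset: what is moved stays moved. The work goes in short steps, Python scripts to look and compute and a shell command to move; the robot and the scene stay as the last step left them, time stands still between calls to the robot, and variables do not carry over. Pictures are saved under pics/ and viewed, and the job is handed in when it is done.

```bash
mkdir -p pics; ls; python3 - <<'E'
from workcell import bot, optics
import cv2, numpy as np
np.set_printoptions(precision=4,suppress=True)
o=bot.get_obs(); print(o)
for n in ("scene","top"):
    im=optics.camera(n); cv2.imwrite(f"pics/{n}0.png",im[:,:,::-1]); p=optics.camera_params(n); print(n,p)
print(optics.camera_params("wrist"))
E
```

```text
pics
{'time': 0.0, 'q': array([-68.7553,   5.0112,  10.036 ,  95.0983,   0.0001,  90.0003]), 'qd': array([-0.068 , -0.0491,  0.0094,  0.0762, -0.0088,  0.0373]), 'joint_efforts': array([ -0.0002, -52.039 ,  46.4803,   0.0163,  -0.    ,   0.    ]), 'ee_pos': array([ 0.1992, -0.5124,  0.2306]), 'tcp_rot': array([-179.9999,    0.0735,  -68.7556]), 'wrist_force': array([-0.3984,  0.3447, -0.186 ]), 'torque': array([-0.0201,  0.0186, -0.0196]), 'opening': 0.08539014798621586}
scene {'camera_matrix': array([[537.9342,   0.    , 319.4434],
       [  0.    , 537.9342, 238.8654],
       [  0.    ,   0.    ,   1.    ]]), 'D': array([-0.1106,  0.    ,  0.    ,  0.    ,  0.    ]), 'R': array([[ 0.7255, -0.6879,  0.0184],
       [-0.3275, -0.3686, -0.87  ],
       [ 0.6053,  0.6252, -0.4928]]), 't': array([-0.5354,  0.1201,  0.7085])}
top {'camera_matrix': array([[487.3781,   0.    , 312.7587],
       [  0.    , 487.3781, 241.8003],
       [  0.    ,   0.    ,   1.    ]]), 'D': array([-0.0282,  0.    ,  0.    ,  0.    ,  0.    ]), 'R': array([[-0.0055, -0.9997,  0.0232],
       [-0.9955,  0.0033, -0.0944],
       [ 0.0943, -0.0236, -0.9953]]), 't': array([-0.239 ,  0.5288,  0.8466])}
{'camera_matrix': array([[356.3829,   0.    , 309.5105],
       [  0.    , 356.3829, 239.8822],
       [  0.    ,   0.    ,   1.    ]]), 'D': array([-0.0289,  0.    ,  0.    ,  0.    ,  0.    ]), 'mount': array([[ 1.    , -0.0001, -0.0006,  0.0003],
       [ 0.0003,  0.9631,  0.2692, -0.0692],
       [ 0.0006, -0.2692,  0.9631, -0.1425],
       [ 0.    ,  0.    ,  0.    ,  1.    ]])}
```

View pics/top0.png

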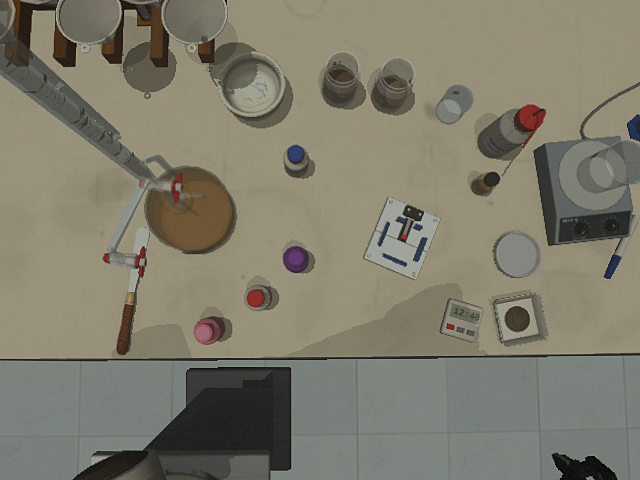

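View pics/scene0.png

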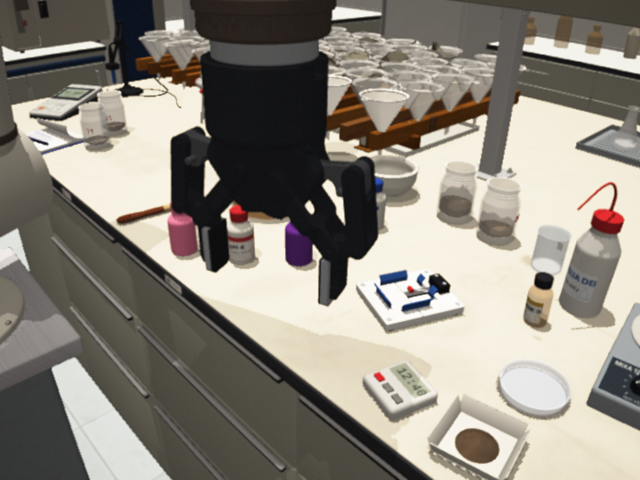

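The top view shows these candidates: red cap on a white bottle (257,298), pink bottle (209,330), purple bottle (295,259), blue-capped bottle (296,155) and a large red-capped wash bottle (530,117). The one at (257,298) fits: small, white body, red cap. The dock is at about (403,237). I'll measure both and check enlarged crops.

```bash
cat > h.py <<'E'
import cv2, numpy as np
from workcell import bot, optics
np.set_printoptions(precision=4,suppress=True)
from scipy.spatial.transform import Rotation as Ro
def ray(p,uv,Rt=None):
    n=cv2.undistortPoints(np.array([[uv]],float),p["camera_matrix"],p["D"])[0,0]
    d=np.array([n[0],n[1],1.])
    if Rt is None: R,t=p["R"],p["t"]; return -R.T@t, R.T@d
    R,t=Rt; return t,R@d
def onz(p,uv,z,Rt=None):
    c,d=ray(p,uv,Rt); return c+d*(z-c[2])/d[2]
def tri(c1,d1,c2,d2):
    A=np.stack([d1,-d2],1); s=np.linalg.lstsq(A,c2-c1,rcond=None)[0]
    a=c1+s[0]*d1;b=c2+s[1]*d2; return (a+b)/2,np.linalg.norm(a-b)
def wristRt(p):
    o=bot.get_obs(); R=Ro.from_euler('xyz',o['tcp_rot'],degrees=True).as_matrix()
    M=p['mount']; return R@M[:3,:3], R@M[:3,3]+o['ee_pos']
def blobs(mask,mn=15):
    n,l,s,c=cv2.connectedComponentsWithStats(mask.astype(np.uint8))
    return [(c[i],s[i]) for i in range(1,n) if s[i][4]>=mn]
E
python3 - <<'E'
from h import *
T=optics.camera_params("top");S=optics.camera_params("scene")
t=cv2.imread("pics/top0.png");s=cv2.imread("pics/scene0.png")
def crop(im,x,y,w,h,k): return cv2.resize(im[y:y+h,x:x+w],None,fx=k,fy=k,interpolation=cv2.INTER_CUBIC)
cv2.imwrite("pics/c1.png",np.hstack([crop(t,355,190,90,100,5),crop(t,220,260,70,100,5)]))
cv2.imwrite("pics/c2.png",crop(s,150,160,320,200,2.5))
for nm,im in(("top",t),("scene",s)):
    h=cv2.cvtColor(im,cv2.COLOR_BGR2HSV);H,Sx,V=cv2.split(h)
    print(nm,"red");[print(c,st) for c,st in blobs(((H<6)|(H>174))&(Sx>170)&(V>90))]
    print(nm,"blue");[print(c,st) for c,st in blobs((H>105)&(H<122)&(Sx>140)&(V>60))]
E
```

```text
top red
[530.1036 117.706 ] [519 105  26  43 415]
[179.0286 177.8286] [177 173   5  10  35]
[173.1579 185.7895] [172 181   4  10  19]
[175.7955 196.    ] [173 191   6  12  44]
[403.4706 236.6471] [401 234   6   6  17]
[141.4231 252.3846] [140 247   4  11  26]
[105.25 257.45] [104 254   4   8  20]
[136.8 259.9] [136 256   3  10  20]
[139.75 271.5 ] [139 267   3  10  24]
[254.8351 298.3969] [247 290  17  17 194]
[450.1034 326.5517] [447 324   7   6  29]
top blue
[633.0562 129.573 ] [627 115  13  26  89]
[614.1  266.72] [608 256  13  22  50]
scene red
[608.2296 220.0447] [594 201  29  32 514]
[236.6667 212.908 ] [230 205  16  17 174]
[239.6429 239.0238] [229 237  21   4  42]
[410.1111 289.    ] [408 287   5   5  18]
[378.9048 376.6905] [375 373   9   8  42]
scene blue
[113.2174  75.9565] [112  71   3  12  23]
[378.1325 184.0241] [374 178   9  14  83]
[393.0773 277.087 ] [381 271  26  13 207]
[420.1765 278.7353] [418 275   6  10  34]
[422.3333 299.0309] [403 285  35  26 162]
[382.2222 295.2222] [377 288  13  16  36]
```

View pics/c1.png

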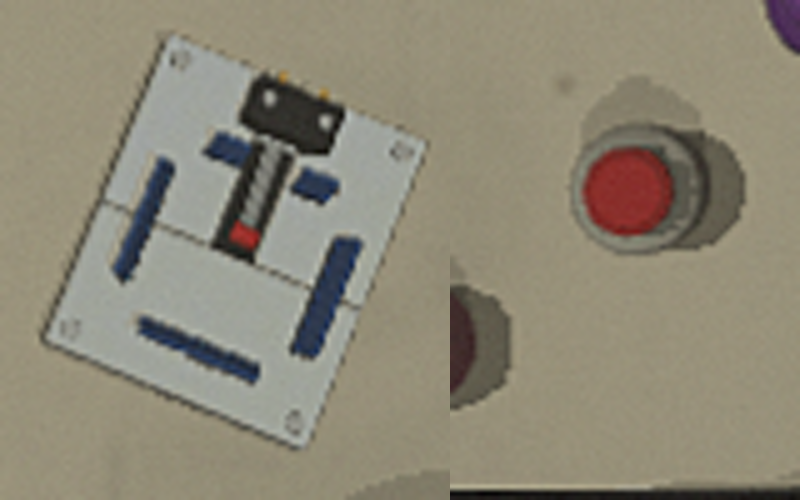

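View pics/c2.png

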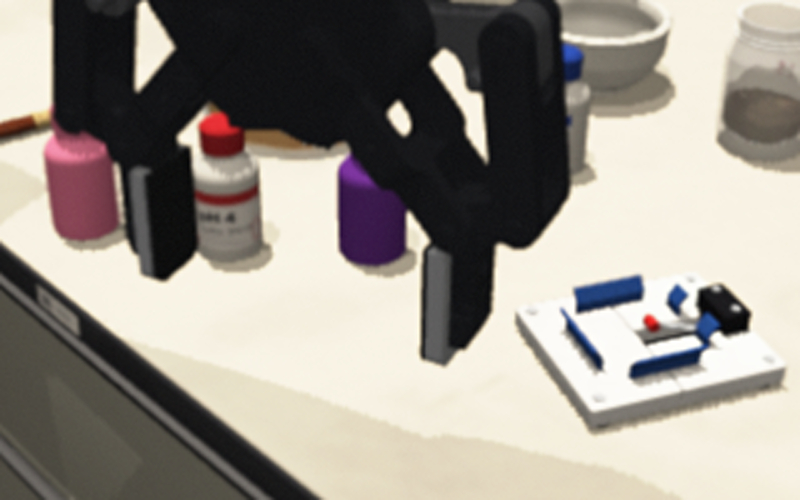

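The enlarged crops confirm it: a round white "pH 4" bottle with a red cap, centred at top pixel (255.6,298.2). The nest is centred at about (402.1,241.5), from the midpoints of opposite walls.

```bash
python3 - <<'E'
from h import *
T=optics.camera_params("top");S=optics.camera_params("scene")
f=lambda x,y:np.array([355+(x-2)/5,190+(y-2)/5])
print("red cap top", onz(T,(255.4,298),.092))
# scene cap centre (238,213) mid-height ~.083
print("tri",tri(*ray(T,(255.4,298.)),*ray(S,(237.5,213.5))))
P={k:f(*v) for k,v in dict(L=(145,218),R=(327,297),F=(198,349),B=(271.5,167),roll=(246,236)).items()}
W={k:onz(T,v,.027) for k,v in P.items()}
for k in W: print(k,P[k],W[k])
print("nest",(W['L']+W['R'])/2,(W['F']+W['B'])/2, "spans",np.linalg.norm(W['L']-W['R']),np.linalg.norm(W['F']-W['B']))
d=W['B']-W['F'];print("axis x yaw",np.degrees(np.arctan2(d[1],d[0])));d=W['L']-W['R'];print(np.degrees(np.arctan2(d[1],d[0]))-90)
C=[onz(T,f(*v),.016) for v in((170,33),(428,145),(305,447),(45,340))];print(C,np.mean(C,0))
for i in range(4):print(np.linalg.norm(C[i]-C[(i+1)%4]))
print("roller tri",tri(*ray(T,P['roll']),*ray(S,(410.1,289))))
for n,uv in dict(pink=(208,331),purple=(295,259),blue=(296,154)).items(): print(n,onz(T,uv,.092))
E
```

```text
red cap top [ 0.4293 -0.1452  0.092 ]
tri (array([ 0.4273, -0.143 ,  0.0833]), np.float64(0.004609343666902009))
L [383.6 233.2] [ 0.5429 -0.3694  0.027 ]
R [420. 249.] [ 0.5141 -0.4349  0.027 ]
F [394.2 259.4] [ 0.4955 -0.3877  0.027 ]
B [408.9 223. ] [ 0.5614 -0.4159  0.027 ]
roll [403.8 236.8] [ 0.5363 -0.406   0.027 ]
nest [ 0.5285 -0.4022  0.027 ] [ 0.5285 -0.4018  0.027 ] spans 0.07156663977608513 0.07170929085553418
axis x yaw -23.17238519458865
-23.793365698647804
[array([ 0.6128, -0.3819,  0.016 ]), array([ 0.5709, -0.4766,  0.016 ]), array([ 0.4603, -0.4282,  0.016 ]), array([ 0.4997, -0.3339,  0.016 ])] [ 0.5359 -0.4052  0.016 ]
0.10352760715775622
0.12079641807840245
0.10211067514071066
0.12287678430638276
roller tri (array([ 0.535 , -0.4047,  0.026 ]), np.float64(0.003925126789913977))
pink [ 0.3762 -0.0683  0.092 ]
purple [ 0.4931 -0.2103  0.092 ]
blue [ 0.6708 -0.2123  0.092 ]
```

Geometry checks: the nest is 71.6 mm square between wall tops (flared from 64), the roller is 8.7 mm from centre (9 expected), and the plate is about 122x103 mm. Next I'll move above the red bottle, jaws at about yaw 20°, for a wrist look.

```bash
python3 -m creep '[[-0.04,-0.05,0.0,0,0,-0.15,1],[-0.08,-0.09,0.0,0,0,-0.3,1],[-0.11,-0.13,0.01,0,0,-0.45,1],[-0.14,-0.18,0.02,0,0,-0.6,1],[-0.17,-0.22,0.02,0,0,-0.75,1],[-0.2,-0.26,0.03,0,0,-0.9,1],[-0.23,-0.31,0.03,0,0,-1.05,1],[-0.259,-0.347,0.03,0,0,-1.2,1]]' 30
```

```text
time: 0.9
ee_pos: [0.41, -0.1733, 0.2016]
tcp_rot: [-180.0, 0.0, 0.3]
wrist_force: [2.2, -1.2, -0.2]
opening: 0.0852
```

```bash
python3 -m creep '[[0,0,0,0,0,-0.14,1],[0,0,0,0,0,-0.28,1],[0,0,0,0,0,-0.35,1],[0,0,0,0,0,-0.35,1],[0,0,0,0,0,-0.35,1]]'; cat > w.py <<'E'
import sys
from h import *
W=optics.camera_params("wrist"); Rt=wristRt(W); o=bot.get_obs(); im=optics.camera("wrist")[:,:,::-1]
cv2.imwrite(f"pics/{sys.argv[1]}.png",im); print(o['time'],o['ee_pos'],o['tcp_rot'],o['opening'])
H,S,V=cv2.split(cv2.cvtColor(np.ascontiguousarray(im),cv2.COLOR_BGR2HSV))
m=((H<6)|(H>174))&(S>170)&(V>70)
for c,st in blobs(m,60): print("red",c,st,onz(W,c,float(sys.argv[2]),Rt))
E
python3 w.py w1 .092
```

```text
time: 1.4
ee_pos: [0.4094, -0.1753, 0.2019]
tcp_rot: [-180.0, 0.0, 19.9]
wrist_force: [0.1, 0.4, -0.5]
opening: 0.0852
1.4 [ 0.4094 -0.1753  0.2019] [-179.9847    0.0154   19.9151] 0.08519633496708891
red [349.9861 202.7033] [ 331  183   40   40 1227] [ 0.4289 -0.1415  0.092 ]
```

View pics/w1.png

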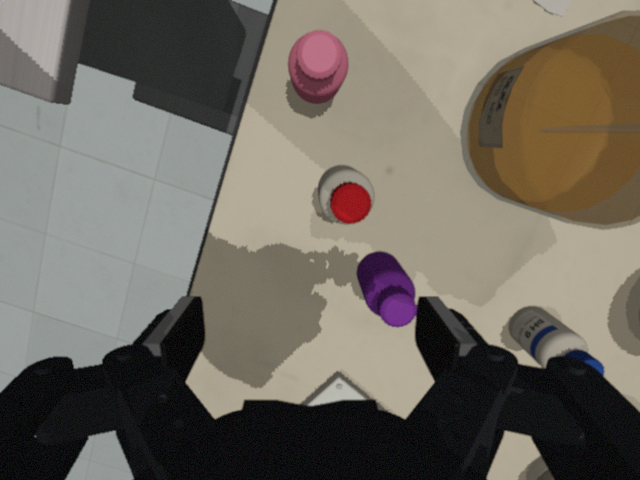

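The wrist view shows the red cap at (350,203), pink at (318,60), purple at (395,305) and blue at (585,362). The wrist estimate agrees with the top view to within 4 mm. Next I'll centre over it and look again.

```bash
python3 -m creep '[[0.015,-0.012,0.02,0,0,0,1],[0.0293,-0.0238,0.05,0,0,0,1],[0.0293,-0.0238,0.05,0,0,0,1],[0.0293,-0.0238,0.05,0,0,0,1]]'
python3 w.py w2 .092
```

```text
time: 1.85
ee_pos: [0.4284, -0.1428, 0.1521]
tcp_rot: [-180.0, 0.1, 20.0]
wrist_force: [-0.3, -0.3, 0.0]
opening: 0.0854
1.85 [ 0.4284 -0.1428  0.1521] [-179.9688    0.055    20.0341] 0.08538230920822515
red [310.9644 254.1565] [ 288  229   47   50 1796] [ 0.4291 -0.1398  0.092 ]
```

View pics/w2.png

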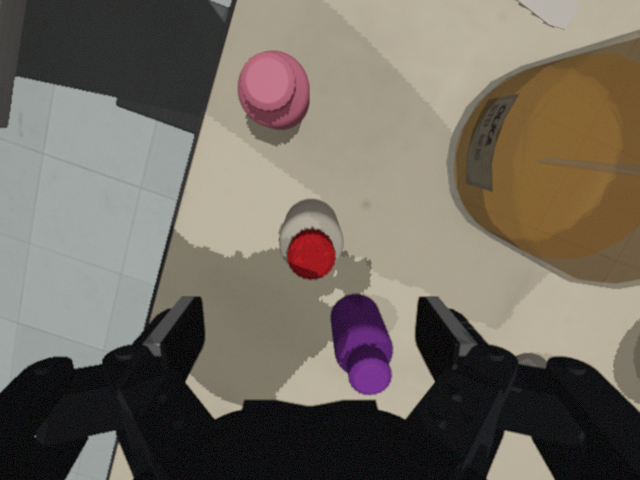

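Centred in the jaw direction (cap column 311 vs image centre 309.5). Descending and gripping the body at about 48 mm height.

```bash
python3 -m creep '[[0,-0.0015,0.03,0,0,0,1],[0,-0.0015,0.06,0,0,0,1],[0,-0.0015,0.09,0,0,0,1],[0,-0.0015,0.115,0,0,0,1],[0,-0.0015,0.123,0,0,0,1],[0,-0.0015,0.123,0,0,0,1],[0,-0.0015,0.123,0,0,0,1]]' 30
python3 -m creep '[[0,0,0,0,0,0,0.7],[0,0,0,0,0,0,0.5],[0,0,0,0,0,0,0.4],[0,0,0,0,0,0,0.3],[0,0,0,0,0,0,0.3],[0,0,0,0,0,0,0.3]]' 30
```

```text
time: 2.6
ee_pos: [0.4292, -0.1421, 0.0309]
tcp_rot: [179.9, -0.1, 20.0]
wrist_force: [-0.2, 0.0, 0.2]
opening: 0.0851
time: 3.2
ee_pos: [0.4289, -0.1416, 0.03]
tcp_rot: [180.0, -0.1, 20.1]
wrist_force: [-0.8, 1.7, 6.2]
opening: 0.0437
```

```bash
python3 -m creep '[[0,0,-0.02,0,0,0,0.3],[0,0,-0.05,0,0,0,0.3],[0,0,-0.09,0,0,0,0.3],[0,0,-0.12,0,0,0,0.3],[0,0,-0.14,0,0,0,0.3],[0,0,-0.14,0,0,0,0.3],[0,0,-0.14,0,0,0,0.3]]' 40
python3 w.py w3 .212; python3 - <<'E'
from h import *
cv2.imwrite("pics/s3.png",optics.camera("scene")[:,:,::-1])
E
```

```text
time: 3.9
ee_pos: [0.4283, -0.1414, 0.1684]
tcp_rot: [-180.0, 0.0, 20.1]
wrist_force: [0.1, -0.3, -1.1]
opening: 0.0433
3.9 [ 0.4283 -0.1414  0.1684] [-179.991     0.0144   20.0595] 0.04327061901045753
red [309.6244 372.1734] [ 258  326  103   80 5420] [ 0.4304 -0.1449  0.212 ]
```

View pics/s3.png

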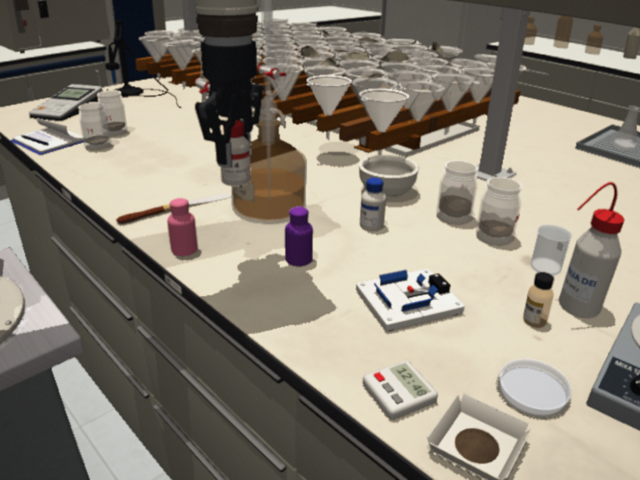

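View pics/w3.png

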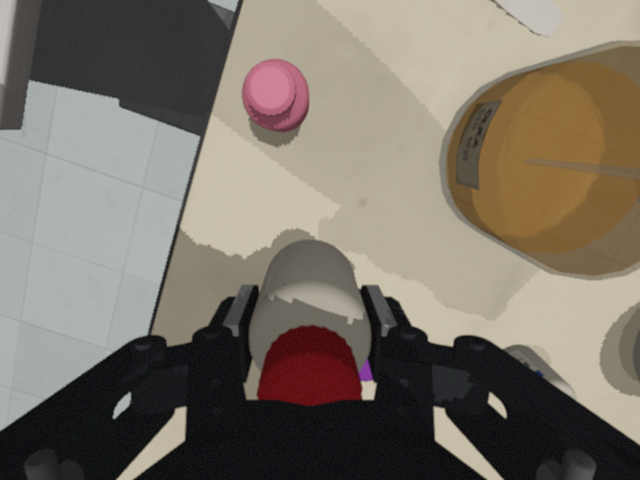

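The scene view shows the bottle held upright at about (237,165), and the wrist view shows it centred between the pads. Carrying it over the nest.

```bash
python3 -m creep '[[0,0.015,0,0,0,0,0.3],[0.001,0.045,0,0,0,0,0.3],[0.002,0.085,0,0,0,0,0.3],[0.003,0.125,0,0,0,0,0.3],[0.003,0.165,0,0,0,0,0.3],[0.004,0.205,0,0,0,0,0.3],[0.005,0.24,0,0,0,0,0.3],[0.005,0.265,0,0,0,0,0.3]]'
python3 -m creep '[[0,0.009,0,0,0,0,0.3],[0,0.0142,0,0,0,0,0.3],[0,0.0142,0,0,0,0,0.3],[0,0.0142,0,0,0,0,0.3]]'
python3 - <<'E'
from h import *
o=bot.get_obs();print(o['time'],o['ee_pos'],o['tcp_rot'])
for n in("scene","top"): cv2.imwrite(f"pics/{n}4.png",optics.camera(n)[:,:,::-1])
s=cv2.imread("pics/scene4.png");t=cv2.imread("pics/top4.png")
cv2.imwrite("pics/c4.png",np.hstack([cv2.resize(s[140:340,330:490],None,fx=2.5,fy=2.5),cv2.resize(t[140:340,320:480],None,fx=2.5,fy=2.5)]))
E
python3 w.py w4 .23
```

```text
time: 4.8
ee_pos: [0.5238, -0.3916, 0.1669]
tcp_rot: [-179.9, 0.1, 20.0]
wrist_force: [-0.0, 0.9, -0.6]
opening: 0.0437
time: 5.2
ee_pos: [0.5286, -0.4013, 0.1692]
tcp_rot: [-180.0, 0.0, 20.1]
wrist_force: [-0.2, 1.1, -1.3]
opening: 0.0434
5.2 [ 0.5286 -0.4013  0.1692] [-179.9881    0.0003   20.0851]
5.3 [ 0.5287 -0.4012  0.1696] [179.9839  -0.0164  20.0995] 0.043385212966699865
red [317.3333 231.381 ] [311 225  14  14 105] [ 0.5149 -0.3559  0.23  ]
red [110.2566 254.3628] [104 248  13  14 113] [ 0.4695 -0.3786  0.23  ]
red [309.6841 379.3398] [ 258  350  104   56 4232] [ 0.5273 -0.3952  0.23  ]
```

View pics/c4.png

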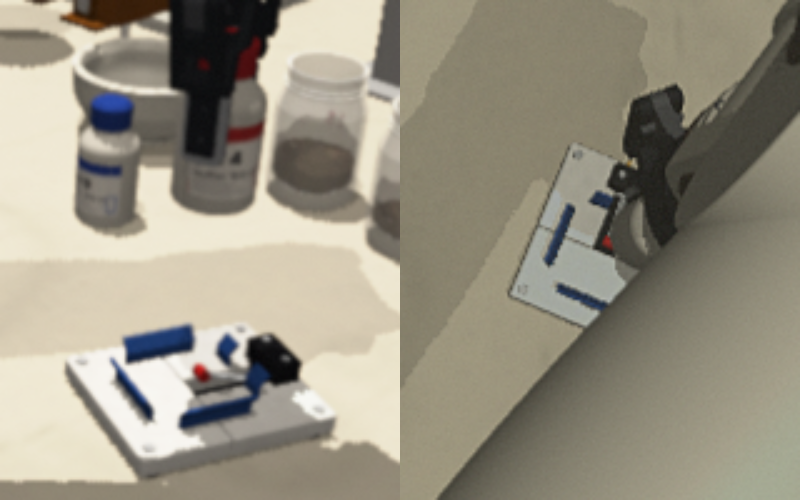

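View pics/w4.png

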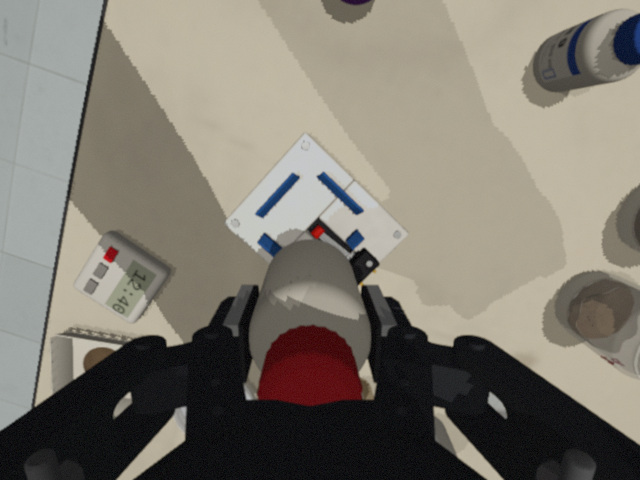

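```bash
python3 - <<'E'
from h import *
W=optics.camera_params("wrist"); Rt=wristRt(W)
for n,uv,z in (("roller",(317.3,231),.026),("front wall",(278,195),.027),("left wall",(340,193),.027),("plate c",(306,134),.016),("plate l",(226,223),.016),("plate r",(408,234),.016)): print(n,onz(W,uv,z,Rt))
S=optics.camera_params("scene")
s=lambda x,y:(330+x/2.5,140+y/2.5)
for n,uv,z in (("roller",s(201,372),.026),("front",s(133,390),.027),("left",s(158,343),.027),("right",s(217,412),.027)): print(n,onz(S,uv,z))
E
```

```text
roller [ 0.5373 -0.4029  0.026 ]
front wall [ 0.4972 -0.3855  0.027 ]
left wall [ 0.5434 -0.367   0.027 ]
plate c [ 0.5021 -0.3334  0.016 ]
plate l [ 0.4629 -0.4253  0.016 ]
plate r [ 0.6128 -0.3809  0.016 ]
roller [ 0.5339 -0.4037  0.026 ]
front [ 0.4904 -0.3897  0.027 ]
left [ 0.5375 -0.3685  0.027 ]
right [ 0.5088 -0.4344  0.027 ]
```

All three views agree within about 3 mm, and the TCP is over the nest centre. Lowering to just above the wall tops, then slowly.

```bash
python3 -m creep '[[0,0,0.015,0,0,0,0.3],[0,0,0.04,0,0,0,0.3],[0,0,0.065,0,0,0,0.3],[0,0,0.085,0,0,0,0.3],[0,0,0.098,0,0,0,0.3],[0,0,0.1,0,0,0,0.3],[0,0,0.1,0,0,0,0.3],[0,0,0.1,0,0,0,0.3]]'
python3 - <<'E'
from h import *
s=optics.camera("scene")[:,:,::-1]
cv2.imwrite("pics/c5.png",cv2.resize(s[160:340,310:510],None,fx=4,fy=3.3))
E
```

```text
time: 6.15
ee_pos: [0.5293, -0.4023, 0.0706]
tcp_rot: [179.9, -0.1, 20.1]
wrist_force: [0.2, -0.3, -1.2]
opening: 0.0436
```

View pics/c5.png

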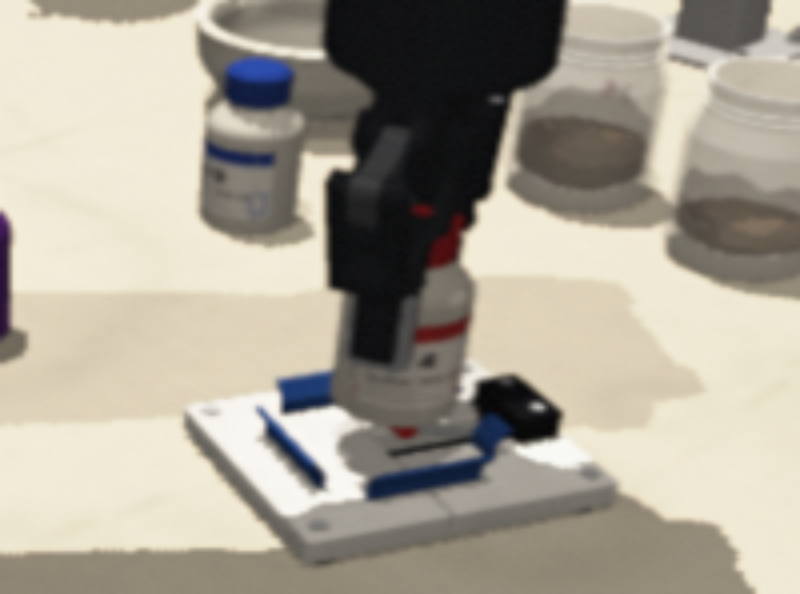

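The bottle is upright inside the walls, with its base just above the roller. Lowering slowly.

```bash
python3 -m creep '[[0,0,0.004,0,0,0,0.3],[0,0,0.008,0,0,0,0.3],[0,0,0.012,0,0,0,0.3],[0,0,0.015,0,0,0,0.3],[0,0,0.018,0,0,0,0.3],[0,0,0.02,0,0,0,0.3],[0,0,0.022,0,0,0,0.3],[0,0,0.022,0,0,0,0.3]]'
python3 -m creep '[[0,0,0.001,0,0,0,0.3],[0,0,0.001,0,0,0,0.3],[0,0,0.001,0,0,0,0.3]]'
```

```text
time: 7.0
ee_pos: [0.5287, -0.402, 0.0468]
tcp_rot: [-180.0, 0.0, 20.1]
wrist_force: [-0.8, 0.9, -1.2]
opening: 0.0431
time: 7.3
ee_pos: [0.5288, -0.4021, 0.0462]
tcp_rot: [180.0, -0.0, 20.1]
wrist_force: [1.1, -0.2, -0.9]
opening: 0.0435
```

```bash
python3 -m creep '[[0,0,0.001,0,0,0,0.3],[0,0,0.001,0,0,0,0.3],[0,0,0.001,0,0,0,0.3]]'
python3 -m creep '[[0,0,0.001,0,0,0,0.3],[0,0,0.001,0,0,0,0.3],[0,0,0.001,0,0,0,0.3]]'
python3 -m creep '[[0,0,0.001,0,0,0,0.3],[0,0,0.001,0,0,0,0.3],[0,0,0.001,0,0,0,0.3]]'
```

```text
time: 7.6
ee_pos: [0.5289, -0.4021, 0.0462]
tcp_rot: [180.0, -0.0, 20.1]
wrist_force: [-2.7, 1.1, 5.4]
opening: 0.0432
time: 7.9
ee_pos: [0.5289, -0.4021, 0.0461]
tcp_rot: [179.9, -0.0, 20.1]
wrist_force: [-4.0, 3.6, 9.5]
opening: 0.0432
time: 8.2
ee_pos: [0.5289, -0.4022, 0.0461]
tcp_rot: [179.9, -0.1, 20.1]
wrist_force: [-5.8, 5.4, 16.5]
opening: 0.0437
```

The floor contact (force rising, z stuck at 0.0461) is where predicted. Backing off the press, opening gently, then retreating straight up.

```bash
python3 -m creep '[[0,0,-0.0015,0,0,0,0.3],[0,0,-0.003,0,0,0,0.3],[0,0,-0.003,0,0,0,0.45],[0,0,-0.003,0,0,0,0.6],[0,0,-0.003,0,0,0,0.8],[0,0,-0.003,0,0,0,1],[0,0,-0.003,0,0,0,1],[0,0,-0.003,0,0,0,1]]'
python3 - <<'E'
from h import *
s=optics.camera("scene")[:,:,::-1]
cv2.imwrite("pics/c6.png",cv2.resize(s[160:340,310:510],None,fx=4,fy=3.3))
E
```

```text
time: 9.0
ee_pos: [0.5287, -0.402, 0.0461]
tcp_rot: [-180.0, 0.0, 20.1]
wrist_force: [-0.4, -1.0, -0.6]
opening: 0.0855
```

View pics/c6.png

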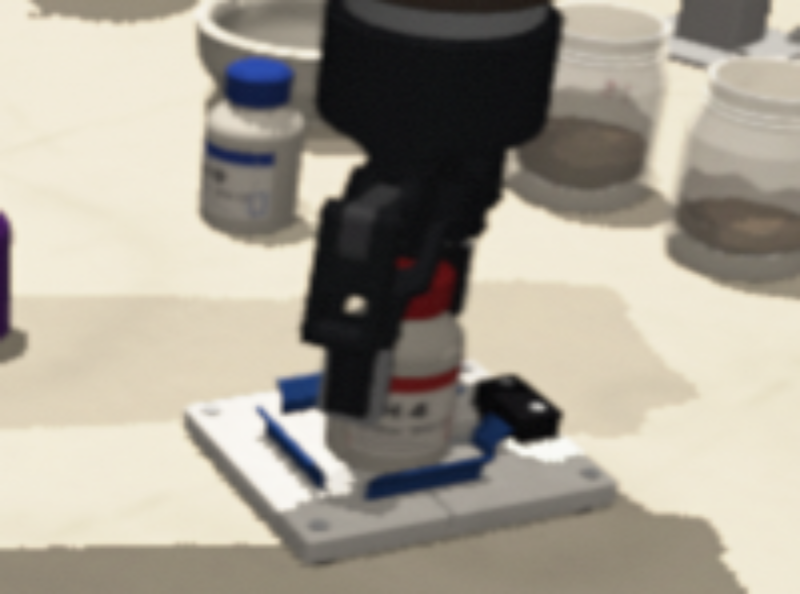

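The bottle stands flat in the nest with the fingers open. Retreating upward, then back toward the base so that the cameras can see it.

```bash
python3 -m creep '[[0,0,-0.015,0,0,0,1],[0,0,-0.04,0,0,0,1],[0,0,-0.07,0,0,0,1],[0,0,-0.11,0,0,0,1],[0,0,-0.14,0,0,0,1],[0,0,-0.16,0,0,0,1],[0,0,-0.16,0,0,0,1],[0,0,-0.16,0,0,0,1]]'
python3 -m creep '[[-0.04,0,0,0,0,0,1],[-0.08,0,0,0,0,0,1],[-0.12,0,0,0,0,0,1],[-0.16,0,0,0,0,0,1],[-0.19,0,0,0,0,0,1],[-0.2,0,0,0,0,0,1],[-0.2,0,0,0,0,0,1]]'
python3 - <<'E'
from h import *
s=optics.camera("scene")[:,:,::-1];t=optics.camera("top")[:,:,::-1]
cv2.imwrite("pics/s7.png",s);cv2.imwrite("pics/t7.png",t)
cv2.imwrite("pics/c7.png",np.hstack([cv2.resize(s[180:340,340:480],None,fx=3,fy=3),cv2.resize(t[170:330,330:450],None,fx=3,fy=3)]))
T=optics.camera_params("top");S=optics.camera_params("scene")
for nm,im,P in(("top",t,T),("scene",s,S)):
    H,Sx,V=cv2.split(cv2.cvtColor(np.ascontiguousarray(im),cv2.COLOR_BGR2HSV))
    for c,st in blobs(((H<6)|(H>174))&(Sx>150)&(V>70),50): print(nm,"red",c,st,onz(P,c,.108 if nm=="top" else .1))
    for c,st in blobs((H>105)&(H<122)&(Sx>110)&(V>60),40): print(nm,"blue",c,st,onz(P,c,.092))
E
```

```text
time: 9.85
ee_pos: [0.5289, -0.4021, 0.2068]
tcp_rot: [179.9, -0.0, 20.1]
wrist_force: [0.2, -0.1, -1.3]
opening: 0.0854
time: 10.55
ee_pos: [0.3398, -0.4707, 0.2054]
tcp_rot: [-179.9, 0.0, 19.9]
wrist_force: [0.3, -0.5, -0.7]
opening: 0.0853
top red [530.5256 118.2699] [519 105  27  43 489] [ 0.7298 -0.611   0.108 ]
top red [176.3017 187.3017] [172 173  10  30 116] [ 0.6106 -0.0162  0.108 ]
top red [412.7424 236.1135] [404 228  18  17 229] [ 0.5289 -0.4036  0.108 ]
top red [139.9375 260.8036] [135 247  10  30 112] [0.4902 0.0399 0.108 ]
top blue [633.627  127.7459] [627 115  13  26 185] [ 0.7205 -0.8034  0.092 ]
top blue [295.3776 153.0306] [288 146  16  15 196] [ 0.6725 -0.2113  0.092 ]
top blue [612.8058 265.5468] [605 256  16  22 139] [ 0.4794 -0.7489  0.092 ]
scene red [598.7843 191.6863] [579 183  37  26  51] [ 0.9207 -0.5068  0.1   ]
scene red [607.2878 220.2846] [592 196  32  38 622] [ 0.8193 -0.5599  0.1   ]
scene red [411.6892 246.0492] [402 237  21  19 325] [ 0.5252 -0.4031  0.1   ]
scene red [410.9487 275.3974] [400 272  24   7  78] [ 0.467  -0.4474  0.1   ]
scene blue [386.0123 277.7654] [380 274  12   9  81] [ 0.4496 -0.4226  0.092 ]
scene blue [432.45 289.75] [429 285   9  11  60] [ 0.4717 -0.478   0.092 ]
scene blue [417.6667 301.7833] [404 297  29   9  60] [ 0.4384 -0.481   0.092 ]
```

View pics/c7.png

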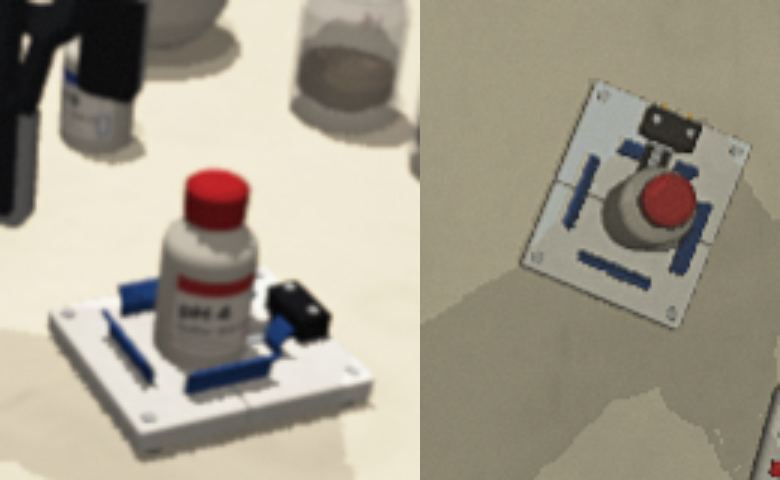

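View pics/t7.png

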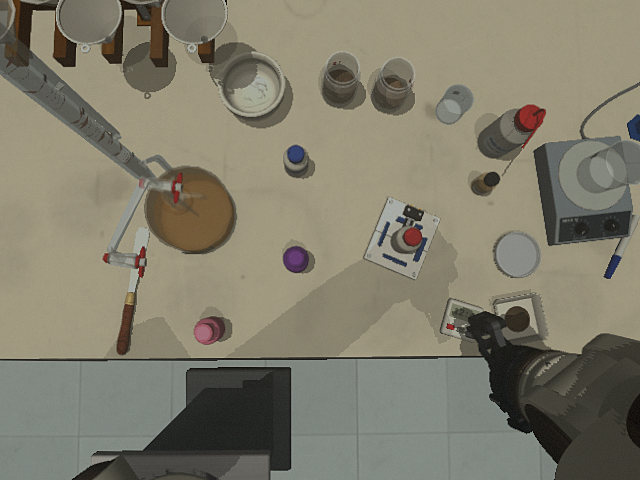

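Red cap at top pixel (412.7,236.1), which gives (0.529,-0.404) against the nest at (0.5285,-0.402). It is upright and inside the walls. The blue cap is unmoved at (295,153), and the gripper is clear.

```bash
python3 -c "
from workcell import bot
print(bot.job_done())"
```

```text
the job is handed in; nothing more can be done
None
```

The red-capped bottle is standing in the dock's nest, released, and the job was handed in at about 10.7 s. No verdict was reported.

- **What I did:** I gripped the bottle by its body about 49 mm above its base. I lowered it into the nest until it met the floor at the predicted height (pressing at most about 17 N). I then eased off, opened the fingers and backed the gripper away.
- **Red bottle:** in the last pictures it stands upright inside the walls. In the top view its cap is about 2 mm from the nest centre. The scene view put it about 3 mm off, which is about how closely the cameras agreed throughout.
- **Blue bottle:** it looks unmoved in the top view, with its cap centre about 2 mm from where I first marked it, within measuring error. The scene camera's view of it was blocked by the gripper.
- **Lever:** I could not read its angle, because the bottle hides the roller. I take it to be down because the bottle met the floor at the expected height and stands upright.

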